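# Load the battery tester and select the bay

### The arm

A 6-joint arm with a two-finger parallel gripper is mounted at the origin on a cart in front of the work surface, level with it; the furniture and walls round the work are solid. World frame = base frame: x ahead of the robot, y to its left, z up, the work surface at z = 0. Lengths are in m, angles in rad, forces in N, time in s.
With the tool pointing down it reaches from about 0.35 to 0.975 m from the base axis. Payload 4.9 kg.
Tool frame: the origin (TCP) lies at the very end of the fingers, on their centre line; the grasp point (between the pads) lies 19 mm behind it; z points along the fingers, x is the direction in which the jaws open and shut, and the axes are right-handed (so a half turn about z gives the same grasp; the last joint's range is limited). The gripper opens to 85 mm and grips with 20 to 120 N. Pads are 22 mm wide; open, the fingers measure 114 mm over their backs; the gripper's body (76 mm by 85 mm) begins 54 mm behind the grasp point. The pads swing forward as they close: fully open they stand 13 mm farther back than shut.
Start: joints at [-1.314, 0.053, 1.613, -0, 1.476, -0.119], TCP at [0.229, -0.581, 0.231] pointing down, gripper open.
Joint ranges: [-3.01, 3.01], [-1.01, 2.22], [0.06, 2.58], [-1.02, 4.17], [0.09, 2.62], [-3.14, 3.14]. Speed limits (rad/s): [2.57, 2.57, 3.14, 3.14, 3.14, 3.14].

### API

Orientations are given as a unit quaternion [w, x, y, z].
In Python, from plant import * gives the robot as it stands.
- The arm moves only by the shell command python3 -m inch 'ROWS'. ROWS is text: rows parted by semicolons, each of 7 numbers parted by spaces: the shift along the tool's x, y, z in m, then the turn, a rotation vector about the tool's x, y, z in rad, then the closure, from 0 (fully open) to 1 (shut). A call has 1 to 10 rows; each row shifts and turns the commanded pose from where the row before left it, along the tool's axes as they then stand; what a row does not reach is not made up. A row lasts 1/12 s, in which the tool goes at most 41.7 mm and 7.16 degrees, less where a joint would pass 70% of its speed; a pose out of reach is approached as far as the arm can. A call with a gripper value outside its range is refused whole. The fingers move at their own pace and stop on an object; the grip force is fixed at half the most. Time passes only in rows, so rows that do not move let the fingers close. It gives the time, the measured TCP pose, the force and the opening at its end, in the units of the state.
- state(): the state, without advancing time (a new reading comes with each control period).
- grab_frame(name): name is "scene" or "side" or "wrist"; returns the picture (480x640x3 uint8, blue, green, red); there is no depth.
- camera_info(name): a dict with "vertical_fov" (degrees; the focal length in pixels is half the picture's height over the tangent of half this angle, whatever the lens; pixels are square), "cx", "cy" (the principal point, pixels), "origin" and "rotation" of the camera in the world. Camera axes: x right, y down, z forward; pixel columns grow to the right and rows downward; lengths in m; the calibration is good to about 2 mm. The wrist camera is an equidistant fisheye: a pixel r from the principal point sees the ray r / f radians off the axis. A picture is of the moment at which its call begins: read the wrist's pose just before it. camera_info takes no time and is no camera call; for the wrist camera it gives the pose at the moment of the call.
- job_done(): hands the job in, once; it reports no verdict.
The state is a dict: "time": time; "joint_pos": joint angles; "joint_vel": joint speeds; "joint_efforts": joint torques, N m; "tool_pos": TCP position; "tool_rot": TCP orientation; "contact_force": force on the tool from outside, world axes, zero at the start; "ft_torque": the same for the moment, N m; "gripper_width": opening from 0.0 (shut) to 1.0 (fully open).
Only numpy, scipy, OpenCV 4.12 (cv2) and the standard library are available. Lean on these libraries where they do the work, as an engineer would, in place of code of your own. Each camera call takes 0.05 s, during which the arm holds its last target.

### The job

Take the loose AA cell out of the parts tray and lay it down fully in the empty cradle of the battery tester, either way round. Then turn the tester's selector knob from off so that its pointer clicks onto the mark whose line leads to that cradle. Do not disturb the two cells already in the tester or the fuse holder in the tray.

Things in the scene. Friction and masses are not known exactly. Their poses are not given: they have to be found in the camera images.
- tester: Battery tester, fixed grey box with dark top, 220 x 200 x 30 mm. Origin: centre of underside; x from knob side to cradle side, y left, z up. On top (z = 30 mm): selector axis at x = -55, y = 0; cradle places at x = 60, y = 60 (left), 0 (middle), -60 (right). A white line leads from the selector to each place; a round white dot left of the selector marks off.
- selector_grip (a point): Selector axis at mid-height of its bar grip, 46 mm above the bench; x along the pointer, z up. Round skirt 48 mm across (top 36 mm above bench); on it a bar 20 mm high (top at 56 mm), 13 mm wide, 23 mm back and 11 mm forward of the axis, then 8 mm wide up to 24 mm forward: this narrow end with a white line on top is the pointer.
- selector (a joint): Selector angle in rad, growing clockwise seen from above. Detents 28 degrees apart: 0 = off (pointer 56 degrees left of the tester's +x), 0.489 = left place, 0.977 = middle place (pointer along the tester's +x), 1.466 = right place. Let go, it clicks into the nearest detent (about 0.06 N m).
- cradle: The empty grey cradle, 72 x 36 mm, fixed on one of the tester's three places (which varies). Origin: centre of underside, on the tester's top; x along the cell's length, z up. Floor at z = 6 mm; space 58 mm long between end plates (to z = 19) and 19 mm wide between four rounded corner guides (to z = 13.5); at x = -18 to 18 mm the sides are open for fingers.
- cell: The loose AA cell, green with a white end, 14 mm thick, 50 mm long along its y axis. It lies in one compartment of the parts tray (which one and at what angle varies). Origin: middle of its underside. It does not roll.
- cell_mid (a point): The centre of the loose AA cell, with the cell's axes.
- parts_tray: Grey open tray 215 (x) x 110 (y) x 24 mm, walls 4 mm, fixed, a wall across its middle makes two compartments of about 102 mm square, centred at x = -53 and +53 mm. Origin: centre of its underside; inner floor 4 mm up.
- fuse: Fuse holder in the other compartment of the tray: black base 18 x 52 x 12 mm with an orange block on it, 23 mm high in all. Origin: middle of its underside, length along y. Leave it there.
- cell_b: An AA cell like the loose one, already lying in one of the other two cradles. Origin: middle of its underside, length along y. Leave it there.
- cell_c: An AA cell like the loose one, already lying in the remaining cradle. Origin: middle of its underside, length along y. Leave it there.
Things that resemble listed ones, but are neither listed nor needed, are in the scene too. Leave any blue look-alike of the cell alone.

How it is judged:
By the outcome, as a careful person would: the job done as asked, in the order asked, and still so for the second after the job is handed in, with the robot touching nothing.
It also fails if it takes over 56 s, if anything falls off the work surface, if the arm or the gripper's body presses on something with over 40 N, if the wrist force passes 120 N, or if a joint passes its speed limit or range.

## Working session

There is one attempt and no reset: what is moved stays moved. The work goes in short steps, Python scripts to look and compute and a shell command to move; the robot and the scene stay as the last step left them, time stands still between calls to the robot, and variables do not carry over. Pictures are saved under pics/ and viewed, and the job is handed in when it is done.

```bash
ls; mkdir -p pics
python3 - <<'E'
from plant import *
import cv2
for n in ("scene","side","wrist"):
    i=camera_info(n); print(n,i)
    cv2.imwrite(f"pics/{n}0.png",grab_frame(n))
print(state())
E
```

```text
pics
scene {'vertical_fov': 47.71408434380772, 'cx': 322.3655428549971, 'cy': 245.95207185954592, 'origin': array([0.26048043, 0.54676662, 0.81518049]), 'rotation': array([ 0.06791562, -0.17739554,  0.9041643 , -0.38262933])}
side {'vertical_fov': 52.171816967142796, 'cx': 320.9742817094586, 'cy': 239.5982604409101, 'origin': array([ 0.21982007, -0.8330126 ,  0.50177991]), 'rotation': array([-0.47387468,  0.84580559, -0.21431962,  0.11883935])}
wrist {'vertical_fov': 65.70646984690485, 'cx': 314.431158014324, 'cy': 239.04004864862372, 'origin': array([ 0.3062017 , -0.55147266,  0.37381688]), 'rotation': array([ 0.13317588,  0.81598267, -0.55493635, -0.09209843])}
{'time': 0.15, 'joint_pos': array([-1.31403740e+00,  5.32522705e-02,  1.61398254e+00, -1.78362436e-05,
        1.47598228e+00, -1.18993171e-01]), 'joint_vel': array([ 1.67071489e-03, -7.69020928e-04, -2.66100010e-03, -1.37489508e-03,
        1.11844252e-03, -3.63868007e-05]), 'joint_efforts': array([ 5.15448628e-04, -3.94242454e+01, -3.70722163e+01, -1.50681244e-04,
        4.64560391e-03,  2.30014604e-05]), 'tool_pos': array([ 0.22923363, -0.58092376,  0.2303139 ]), 'tool_rot': array([-5.26736846e-04,  8.26732407e-01, -5.62594763e-01, -6.18321072e-04]), 'contact_force': array([-0.3381119 ,  0.67815759,  0.19134615]), 'ft_torque': array([ 0.0076432 ,  0.00210295, -0.01835871]), 'gripper_width': 0.9982733791735016}
```

View pics/scene0.png

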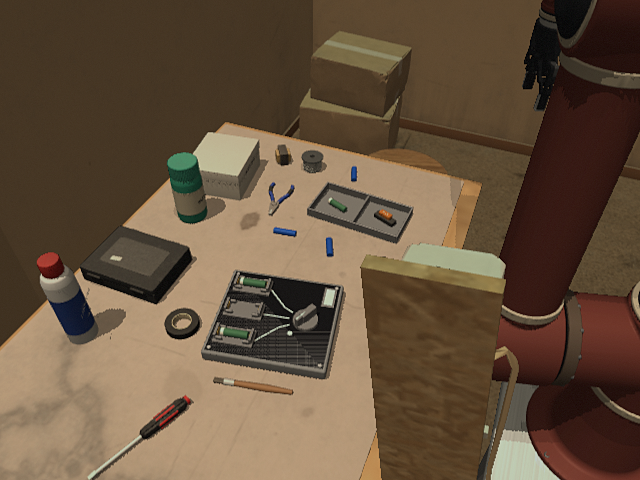

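View pics/side0.png

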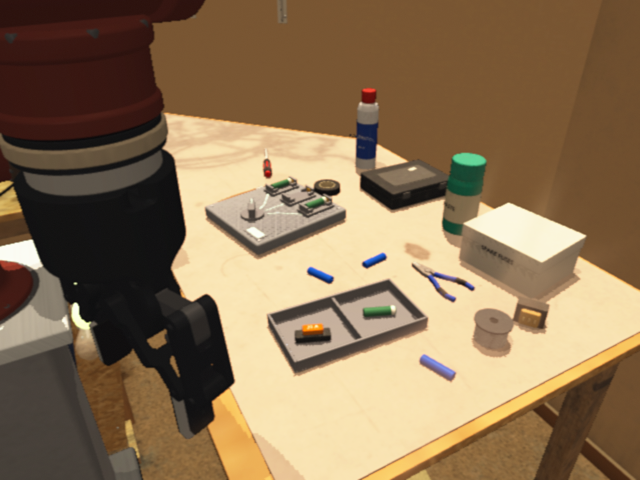

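View pics/wrist0.png

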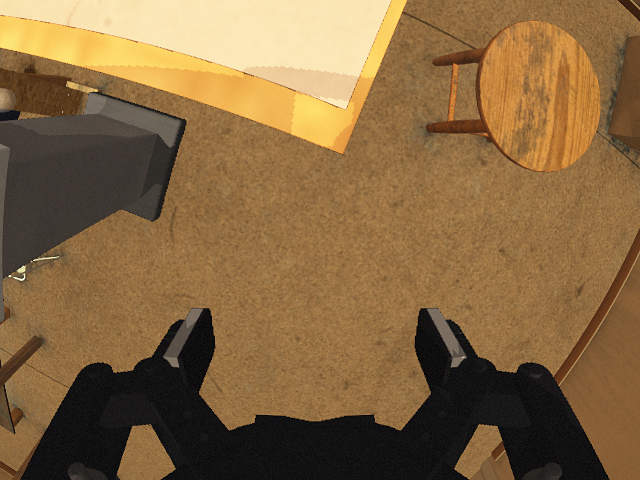

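The scene view shows the loose green cell in the tray at (338,205) and the fuse at (385,215). The tester's middle cradle, at (243,308), looks empty. The side view has the cell at (379,311) and the tester around (275,212). The wrist view shows only the floor.

These could be mistaken for the cell:
- **Blue look-alikes (scene):** (353,173), (285,232), (329,246)
- **Green cells already in the tester:** (253,282), (235,333)
- **Green cell in the tray:** (338,205), which fits the description, so I choose this one.

Next I'll check it in close crops.

```bash
cat > h.py <<'E'
import numpy as np, cv2
from scipy.spatial.transform import Rotation as R
from plant import *
def rot(q): return R.from_quat(np.roll(np.asarray(q),-1)).as_matrix()
def foc(i): return 240/np.tan(np.radians(i["vertical_fov"]/2))
def ray(i,u,v,fish=False):
    f=foc(i); x=(u-i["cx"])/f; y=(v-i["cy"])/f
    if fish:
        r=np.hypot(x,y); s=np.sin(r)/max(r,1e-9); d=np.array([x*s,y*s,np.cos(r)])
    else: d=np.array([x,y,1.])
    return rot(i["rotation"])@d
def onz(i,u,v,z,fish=False):
    d=ray(i,u,v,fish); o=np.asarray(i["origin"]); return o+d*(z-o[2])/d[2]
def proj(i,p,fish=False):
    c=rot(i["rotation"]).T@(np.asarray(p)-i["origin"]); f=foc(i)
    if fish:
        r=np.hypot(c[0],c[1]); k=np.arctan2(r,c[2])/max(r,1e-9)
    else: k=1/c[2]
    return np.array([i["cx"]+f*c[0]*k,i["cy"]+f*c[1]*k])
E
python3 - <<'E'
import cv2
a=cv2.imread("pics/scene0.png");b=cv2.imread("pics/side0.png")
cv2.imwrite("pics/c1.png",cv2.resize(a[255:385,195:355],None,fx=4.6,fy=4.6,interpolation=cv2.INTER_CUBIC))
cv2.imwrite("pics/c2.png",cv2.resize(a[175:250,295:425],None,fx=6,fy=6,interpolation=cv2.INTER_CUBIC))
cv2.imwrite("pics/c3.png",cv2.resize(b[275:370,260:440],None,fx=4.4,fy=4.4,interpolation=cv2.INTER_CUBIC))
cv2.imwrite("pics/c4.png",cv2.resize(b[170:255,200:350],None,fx=5,fy=5,interpolation=cv2.INTER_CUBIC))
E
```

```text
(no output)
```

View pics/c1.png

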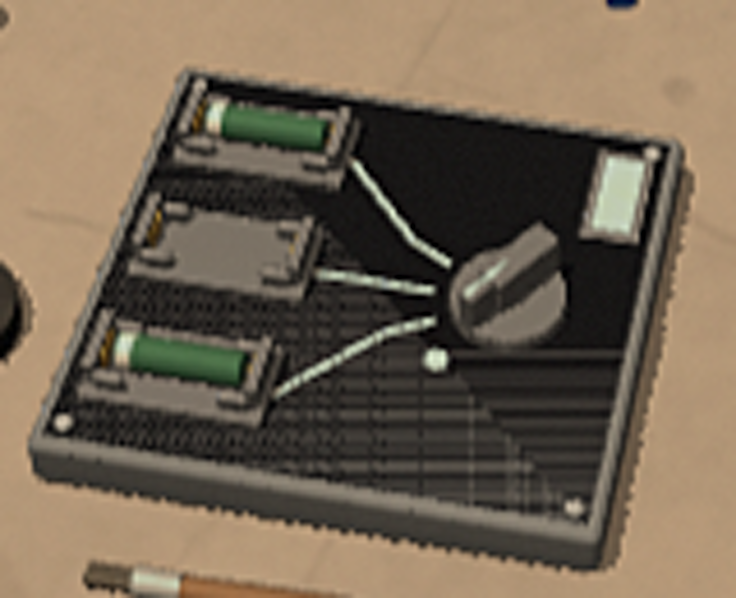

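View pics/c2.png

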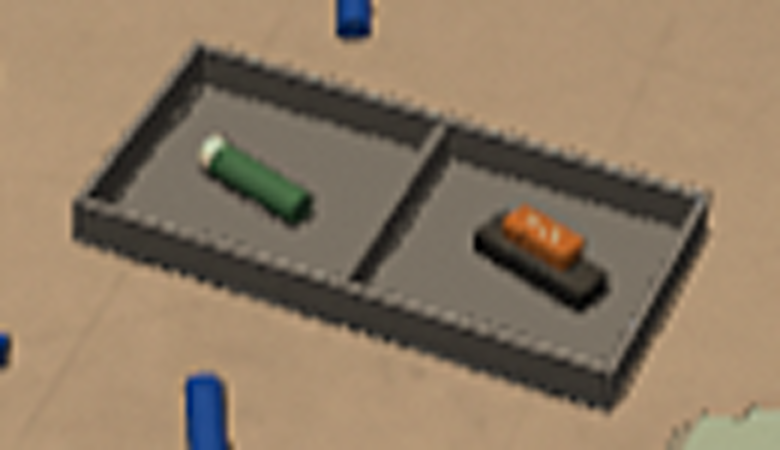

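View pics/c3.png

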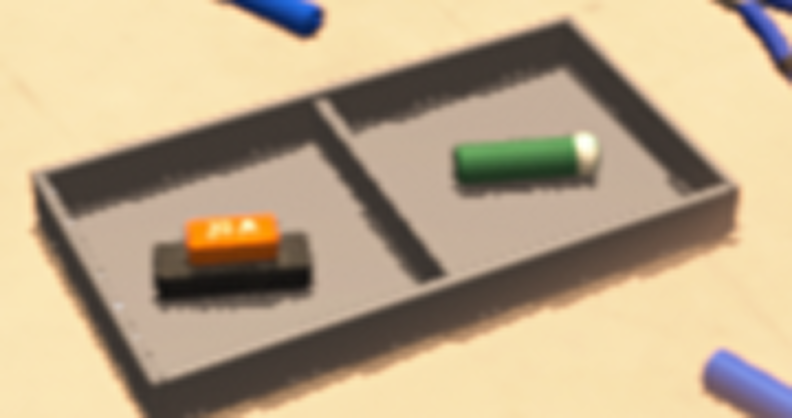

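View pics/c4.png

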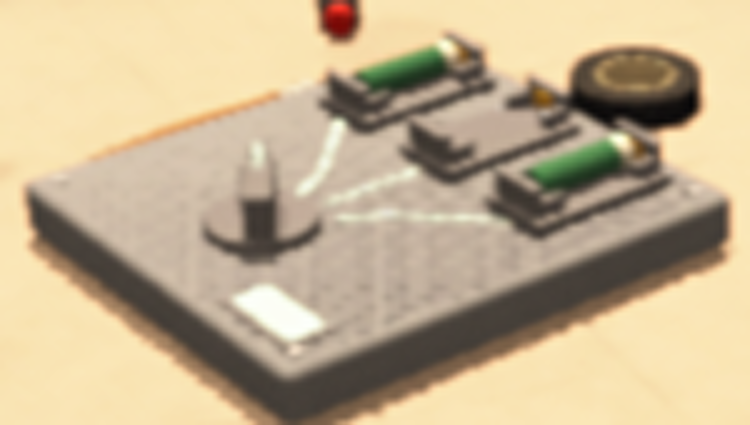

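The crops confirm the choice: the green and white cell is in the tray's left compartment at c2 (257,180). The middle cradle, at c1 (225,250), is empty, and the pointer is aimed at the off dot. Next I'll fit the tester and cell poses.

```bash
cat > m.py <<'E'
from h import *
from scipy.optimize import least_squares
si=camera_info("scene"); di=camera_info("side")
sc=lambda p,s,o:np.array(p)/s+np.array(o)
# px centers: resize mapping (x+.5)/s-.5
def mp(p,s,o): return (np.array(p)+.5)/s-.5+np.array(o)
L=[]
c1=lambda x,y:("s",mp((x,y),4.6,(195,255)))
c2=lambda x,y:("s",mp((x,y),6,(295,175)))
c3=lambda x,y:("d",mp((x,y),4.4,(260,275)))
c4=lambda x,y:("d",mp((x,y),5,(200,170)))
def fit(obs,x0,off=True):
    # obs: (local pt, (cam,uv)); unknown x,y,yaw
    def res(q):
        M=R.from_euler('z',q[2]).as_matrix(); r=[]
        for p,(c,uv) in obs:
            r.extend(proj(si if c=="s" else di, M@np.array(p)+[q[0],q[1],0])-uv)
        return r
    s=least_squares(res,x0,loss="soft_l1"); return s.x,np.array(s.fun).reshape(-1,2).round(1)
E
python3 - <<'E'
from m import *
for n,c,z in [("Tcorn BL",c1(185,72),.03),("BR",c1(680,143),.03),("",c1(597,535),.03),("",c1(35,440),.03),("cell a",c2(210,147),.011),("cell b",c2(298,208),.011)]:
    print(n,onz(si,*c[1],z).round(4))
for n,c,z in [("d",c4(30,190),.03),("",c4(290,375),.03),("",c4(728,200),.03),("cell",c3(592,153),.011),("cell",c3(458,162),.011),("tray",c3(567,22),.024),("",c3(737,187),.024),("",c3(38,175),.024)]:
    print(n,onz(di,*c[1],z).round(4))
T=[((.11,-.1,.03),c1(185,72)),((-.11,-.1,.03),c1(680,143)),((-.11,.1,.03),c1(597,538)),((.11,.1,.03),c1(33,440)),
((-.11,.1,.03),c4(28,190)),((-.11,-.1,.03),c4(290,378)),((.11,-.1,.03),c4(728,200))]
for sel in ("s","d","sd"):
    x0=[.6,.1,0]
    best=min((fit([t for t in T if t[1][0] in sel],[.55,.1,a]) for a in (-.5,0,.5)),key=lambda r:abs(r[1]).sum()); print(sel,best)
E
```

```text
Tcorn BL [ 0.6854 -0.074   0.03  ]
BR [ 0.4747 -0.1175  0.03  ]
 [0.4363 0.0728 0.03  ]
 [0.6466 0.1146 0.03  ]
cell a [ 0.6012 -0.3743  0.011 ]
cell b [ 0.557  -0.3533  0.011 ]
d [0.4356 0.0696 0.03  ]
 [ 0.4755 -0.1157  0.03  ]
 [ 0.6839 -0.0758  0.03  ]
cell [ 0.6006 -0.365   0.011 ]
cell [ 0.5564 -0.3466  0.011 ]
tray [ 0.627  -0.3107  0.024 ]
 [ 0.623  -0.4153  0.024 ]
 [ 0.4185 -0.2972  0.024 ]
s (array([ 0.56171358, -0.00207515,  0.19396549]), array([[-0.4, -2.2],
       [ 1.5, -1.2],
       [ 0.5,  0.7],
       [-2.3,  0.5]]))
d (array([5.61595450e-01, 9.78453751e-05, 2.00229221e-01]), array([[-1.4, -1.1],
       [-0.1,  0.7],
       [ 2.3, -0.5]]))
sd (array([ 0.56169107, -0.00163791,  0.19507012]), array([[-0.5, -2. ],
       [ 1.4, -1.1],
       [ 0.5,  0.9],
       [-2.4,  0.8],
       [-1. , -1. ],
       [-0.1,  1.1],
       [ 2.8, -0. ]]))
```

```bash
python3 -m inch '-.007 -.035 0 0 0 0 0;-.007 -.035 0 0 0 0 0;-.007 -.035 0 0 0 0 0;-.007 -.035 0 0 0 0 0;-.007 -.035 0 0 0 0 0;-.007 -.035 0 0 0 0 0;-.007 -.035 0 0 0 0 0;-.007 -.035 0 0 0 0 0;-.007 -.035 0 0 0 0 0;-.007 -.035 0 0 0 0 0'; python3 -m inch '-.003 -.025 .01 0 0 .12 0;0 0 .02 0 0 .12 0;0 0 .02 0 0 .12 0;0 0 .01 0 0 .12 0;0 0 0 0 0 .12 0;0 0 0 0 0 .12 0;0 0 0 0 0 .08 0;0 0 0 0 0 0 0'
python3 - <<'E'
from h import *
i=camera_info("wrist"); s=state(); print(s['tool_pos'],rot(s['tool_rot']).round(3),s['contact_force'])
cv2.imwrite("pics/w1.png",grab_frame("wrist")); cv2.imwrite("pics/side1.png",grab_frame("side"))
np.savez("w1.npz",**i)
for p in [(.579,-.36,.011),(.557,-.35,.011),(.601,-.37,.011)]: print(proj(i,p,True))
E
```

```text
time: 0.98
tool_pos: [0.5304, -0.3864, 0.2309]
tool_rot: [-0.0, 0.827, -0.563, -0.0]
contact_force: [0.0, -0.7, 0.3]
gripper_width: 1.001
time: 1.65
tool_pos: [0.5512, -0.3756, 0.1706]
tool_rot: [-0.0, -0.542, 0.84, 0.001]
contact_force: [0.2, 0.2, 0.5]
gripper_width: 1.0
[ 0.55120167 -0.37560169  0.17063426] [[-0.413 -0.911 -0.001]
 [-0.911  0.413  0.001]
 [-0.     0.001 -1.   ]] [0.23206996 0.18212737 0.51235342]
[283.33667624 195.08142317]
[283.93570795 222.87361645]
[282.8365008  166.38525824]
```

View pics/w1.png

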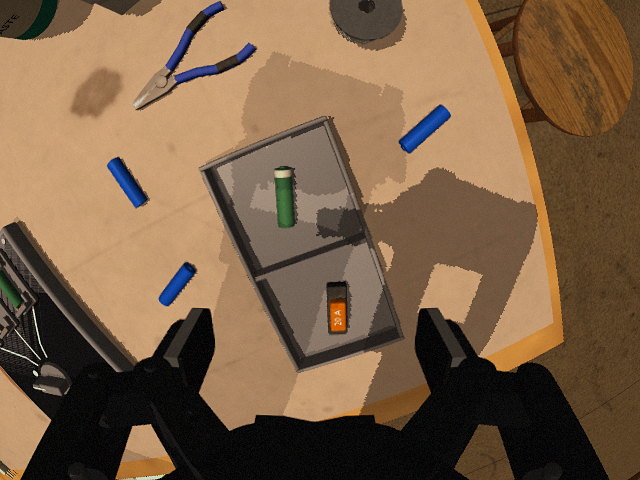

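View pics/side1.png

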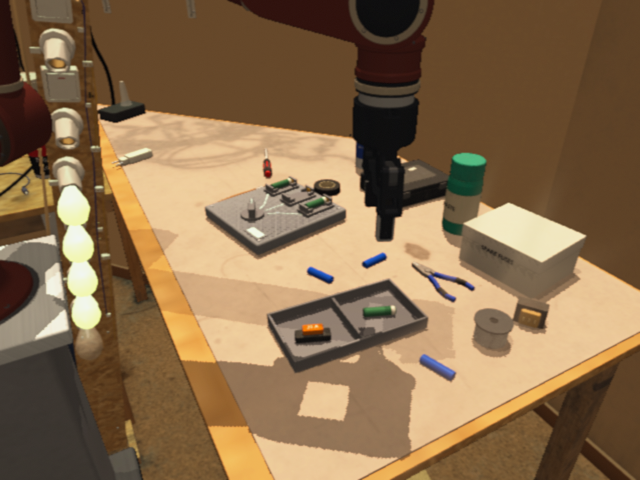

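The wrist view has the cell at (285,197), with its ends near (284,167) and (286,228). That is close to the predicted (283,195). There's a lamp board standing at the left, so I'll locate that too.

Run:
```python
from m import *
a=cv2.imread("pics/w1.png")
cv2.imwrite("pics/c5.png",cv2.resize(a[150:250,225:345],None,fx=6,fy=6,interpolation=cv2.INTER_CUBIC))
i=dict(np.load("w1.npz"))
# board triangulation: horizontal intersect
def tri(u1,v1,u2,v2):
    d1=ray(si,u1,v1);d2=ray(di,u2,v2);o1=si['origin'];o2=di['origin']
    t=np.linalg.lstsq(np.c_[d1[:2],-d2[:2]],(o2-o1)[:2],rcond=None)[0]
    return (o1+t[0]*d1).round(3),(o2+t[1]*d2).round(3)
print(tri(362,270,100,20),tri(362,270,35,20),tri(503,285,100,20),tri(503,285,35,20))
```

```text
(array([0.333, 0.276, 0.52 ]), array([0.333, 0.276, 0.369])) (array([0.223, 0.685, 0.967]), array([0.223, 0.685, 0.33 ])) (array([ -0.814, -10.959, -10.685]), array([ -0.814, -10.959,   1.711])) (array([0.222, 0.135, 0.403]), array([0.222, 0.135, 0.392]))
```

View pics/c5.png

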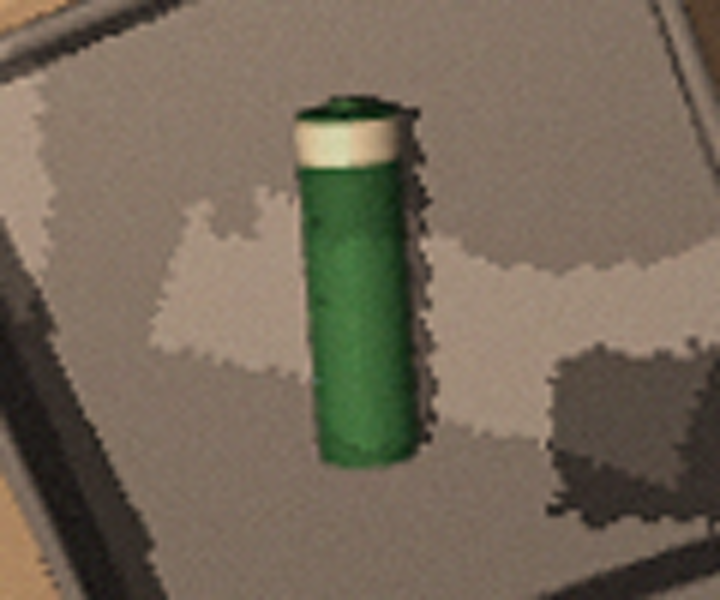

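Run:
```python
from m import *
i=dict(np.load("w1.npz"))
c=lambda x,y:mp((x,y),6,(225,150))
z=.012
a=onz(i,*c(350,107),z,True);b=onz(i,*c(368,460),z,True)
for n,p in (("a",(298,125)),("",(320,455)),("r",(405,125)),("",(416,455))): print(onz(i,*c(*p),z,True).round(4))
print(a,b,(a+b)/2,np.linalg.norm(a-b),np.degrees(np.arctan2(*(b-a)[1::-1])))
```

```text
[ 0.6011 -0.3623  0.012 ]
[ 0.5573 -0.3445  0.012 ]
[ 0.5949 -0.3756  0.012 ]
[ 0.5517 -0.357   0.012 ]
[ 0.6002834  -0.36982604  0.012     ] [ 0.55383319 -0.35043756  0.012     ] [ 0.57705829 -0.3601318   0.012     ] 0.050334235032927964 157.34416734529887
```

```bash
python3 -m inch '0 0 0 0 0 -.032 .55;-.0083 -.006 .02 0 0 0 .55;-.008 -.006 .03 0 0 0 .55;-.008 -.006 .03 0 0 0 .55;0 0 .015 0 0 0 .55;0 0 0 0 0 0 .55;0 0 0 0 0 0 .55'
python3 - <<'E'
from h import *
i=camera_info("wrist"); s=state(); print(s['tool_pos'],rot(s['tool_rot']).round(3),s['gripper_width'])
cv2.imwrite("pics/w2.png",grab_frame("wrist"))
np.savez("w2.npz",**i)
E
```

```text
time: 2.33
tool_pos: [0.5766, -0.3601, 0.0755]
tool_rot: [-0.0, -0.556, 0.831, 0.001]
contact_force: [0.0, 0.1, 0.8]
gripper_width: 0.449
[ 0.57656514 -0.36007714  0.0754908 ] [[-0.382 -0.924 -0.002]
 [-0.924  0.382  0.001]
 [-0.     0.002 -1.   ]] 0.44936332732186274
```

View pics/w2.png

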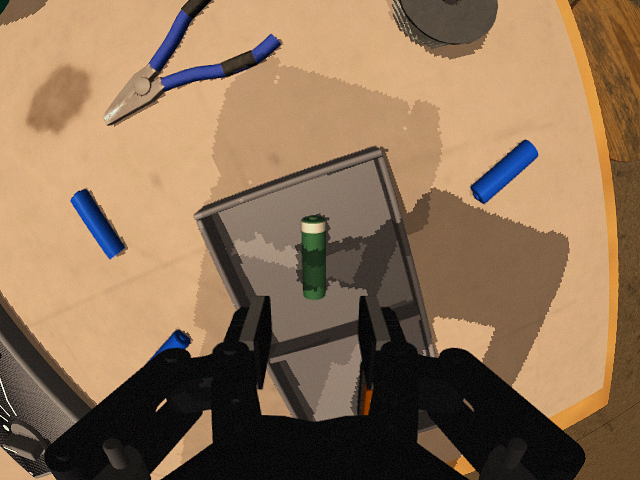

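The cell lies along column 314, running from row 215 to 298, and is centred between the fingers. I'll check the measurement before going down.

Run:
```python
from m import *
i=dict(np.load("w2.npz"))
z=.012
a=onz(i,313.5,217,z,True);b=onz(i,314.5,298,z,True)
print(a,b,(a+b)/2,np.linalg.norm(a-b),np.degrees(np.arctan2(*(b-a)[1::-1])))
print(proj(i,(.577,-.36,.012),True))
```

```text
[ 0.60082764 -0.36981684  0.012     ] [ 0.55207225 -0.35032692  0.012     ] [ 0.57644995 -0.36007188  0.012     ] 0.05250661718406969 158.2109946459038
[313.55796209 258.51990332]
```

```bash
python3 -m inch '0 0 .025 0 0 0 .55;0 0 .025 0 0 0 .55;0 0 .012 0 0 0 .55;0 0 .006 0 0 0 .55;0 0 0 0 0 0 .55'; python3 -m inch '0 0 0 0 0 0 .7;0 0 0 0 0 0 .9;0 0 0 0 0 0 1;0 0 0 0 0 0 1;0 0 0 0 0 0 1;0 0 0 0 0 0 1'
```

```text
time: 2.8
tool_pos: [0.5769, -0.3604, 0.0081]
tool_rot: [-0.0, -0.556, 0.831, 0.0]
contact_force: [-0.4, -0.1, -0.0]
gripper_width: 0.449
time: 3.3
tool_pos: [0.5787, -0.3614, 0.0108]
tool_rot: [0.001, -0.556, 0.831, -0.002]
contact_force: [-0.6, 0.3, 5.8]
gripper_width: 0.143
```

```bash
python3 -m inch '0 0 -.003 0 0 0 1;0 0 0 0 0 0 1;0 0 0 0 0 0 1'; python3 -m inch '0 0 -.01 0 0 0 1;0 0 -.02 0 0 0 1;0 0 -.03 0 0 0 1;0 0 -.03 0 0 0 1;0 0 -.02 0 0 0 1;0 0 0 0 0 0 1'
python3 - <<'E'
from h import *
i=camera_info("wrist"); s=state(); print(s['tool_pos'],rot(s['tool_rot']).round(3),s['gripper_width'])
cv2.imwrite("pics/w3.png",grab_frame("wrist"))
cv2.imwrite("pics/s3.png",cv2.resize(grab_frame("side")[150:350,270:470],None,fx=3,fy=3,interpolation=cv2.INTER_CUBIC))
np.savez("w3.npz",**i)
E
```

```text
time: 3.55
tool_pos: [0.5773, -0.3601, 0.0113]
tool_rot: [-0.0, -0.556, 0.831, 0.0]
contact_force: [-0.2, -0.1, -0.6]
gripper_width: 0.142
time: 4.05
tool_pos: [0.5802, -0.3624, 0.1287]
tool_rot: [0.002, -0.556, 0.831, -0.005]
contact_force: [0.5, -0.3, 0.6]
gripper_width: 0.143
[ 0.58022715 -0.36241281  0.1286538 ] [[-0.382 -0.924  0.008]
 [-0.924  0.382 -0.007]
 [ 0.003 -0.01  -1.   ]] 0.14346103512284633
```

View pics/w3.png

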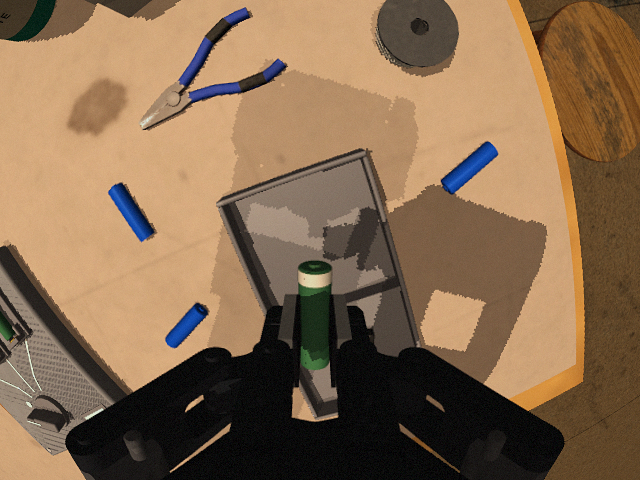

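View pics/s3.png

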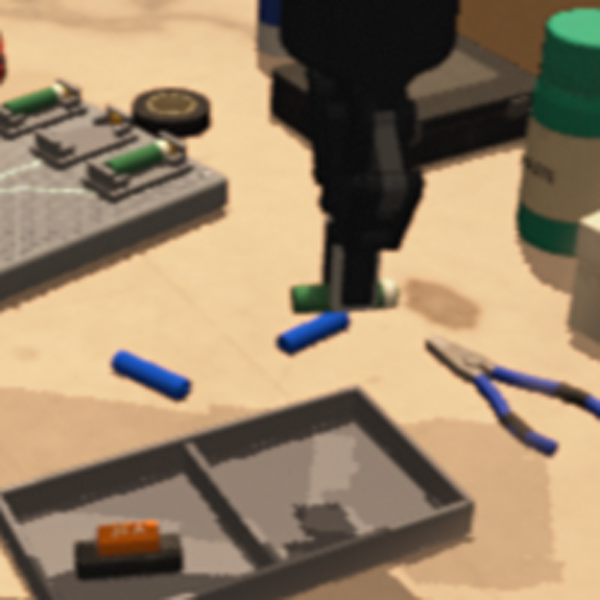

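The cell is held level and centred, as the wrist crop at (315,315) shows. Now I'll carry it over towards the tester.

```bash
python3 -m inch '-.02 .008 -.005 0 0 0 1;-.034 .0135 -.005 0 0 0 1;-.036 .0145 -.005 0 0 0 1;-.036 .0145 0 0 0 0 1;-.036 .0145 0 0 0 0 1;-.036 .0145 0 0 0 0 1;-.036 .0145 0 0 0 0 1;-.036 .0145 0 0 0 0 1;-.036 .0145 0 0 0 0 1;-.026 .010 0 0 0 0 1'; python3 -m inch '0 0 0 0 0 -.09 1;0 0 0 0 0 -.12 1;0 0 0 0 0 -.12 1;0 0 0 0 0 -.12 1;0 0 0 0 0 -.09 1;0 0 0 0 0 -.048 1;0 0 0 0 0 0 1;0 0 0 0 0 0 1;0 0 0 0 0 0 1'
python3 - <<'E'
from h import *
i=camera_info("wrist"); s=state(); print(s['tool_pos'],rot(s['tool_rot']).round(3),s['gripper_width'])
cv2.imwrite("pics/w4.png",grab_frame("wrist"))
np.savez("w4.npz",**i)
E
```

```text
time: 4.98
tool_pos: [0.5792, 0.0006, 0.1336]
tool_rot: [-0.002, -0.556, 0.831, 0.002]
contact_force: [0.7, 0.4, 0.0]
gripper_width: 0.144
time: 5.73
tool_pos: [0.5805, -0.0025, 0.1349]
tool_rot: [0.001, 0.772, -0.635, -0.001]
contact_force: [-0.1, -0.5, -0.3]
gripper_width: 0.142
[ 0.58053459 -0.00252326  0.13491662] [[ 0.193 -0.981 -0.002]
 [-0.981 -0.193  0.   ]
 [-0.001  0.002 -1.   ]] 0.1416544627380282
```

View pics/w4.png

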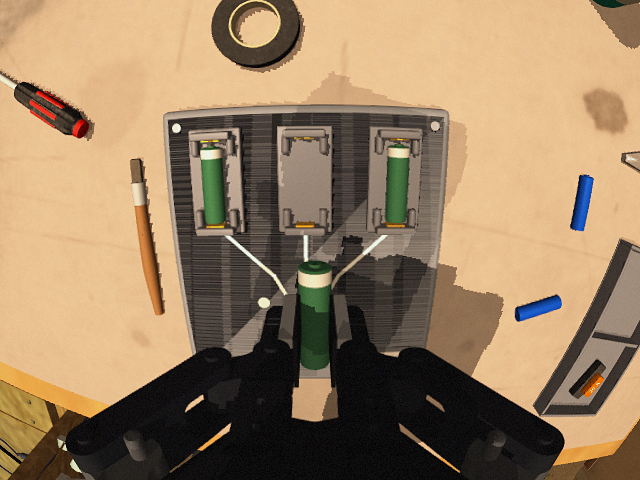

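The middle cradle, at (305,182), is empty. Its outline runs from column 277 to 333 and from row 127 to 236. I'll zoom in for its centre and yaw.

Run:
```python
from m import *
a=cv2.imread("pics/w4.png")
cv2.imwrite("pics/c6.png",cv2.resize(a[115:245,245:365],None,fx=6,fy=4.6*6/4.6*0.75,interpolation=cv2.INTER_CUBIC) if 0 else cv2.resize(a[115:245,245:365],None,fx=4.6,fy=4.6,interpolation=cv2.INTER_CUBIC))
i=dict(np.load("w4.npz"))
th=.196;M=R.from_euler('z',th).as_matrix();t=np.array([.5617,-.0017,0])
for p in [(.096,.018,.034),(.096,-.018,.034),(.024,.018,.034),(.024,-.018,.034),(.06,0,.036)]: print(p,proj(i,M@np.array(p)+t,True).round(1))
```

```text
(0.096, 0.018, 0.034) [279.  125.4]
(0.096, -0.018, 0.034) [334.5 125.1]
(0.024, 0.018, 0.034) [281.3 230.9]
(0.024, -0.018, 0.034) [333.4 230.8]
(0.06, 0, 0.036) [306.9 179.7]
```

View pics/c6.png

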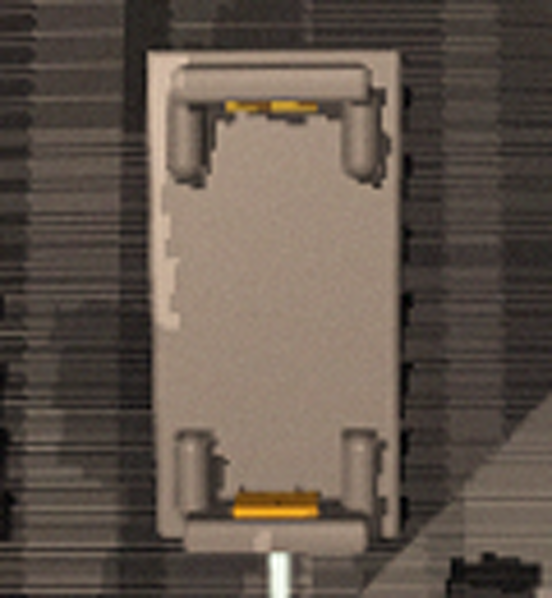

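Run:
```python
from m import *
i=dict(np.load("w4.npz"))
c=lambda x,y:mp((x,y),4.6,(245,115))
P=[onz(i,*c(*p),.036,True) for p in [(149,51),(400,51),(160,538),(397,538)]]
for p in P: print(p.round(4))
C=np.mean(P,0);d=(P[0]+P[1]-P[2]-P[3])/2;print(C,np.linalg.norm(d[:2]),np.linalg.norm(P[0]-P[1]),np.linalg.norm(P[2]-P[3]),np.degrees(np.arctan2(d[1],d[0])))
s=state();T=rot(s['tool_rot']);print(s['tool_pos'],T.T@(C-s['tool_pos']), np.degrees(np.arctan2(-T[1,1],-T[0,1])))
# held cell position: ends
for u,v in [(314,262),(314.5,368)]:
    p=onz(i,u,v,s['tool_pos'][2]+.0002+.005,True);print(T.T@(p-s['tool_pos']))
```

```text
[0.652  0.0357 0.036 ]
[0.6586 0.0012 0.036 ]
[0.5817 0.0218 0.036 ]
[ 0.5885 -0.0129  0.036 ]
[0.62020177 0.01144831 0.036     ] 0.07163063714373134 0.03513244264779093 0.035334236636079666 11.29737387495368
[ 0.5807534  -0.00258632  0.13530908] [-0.00607542 -0.04158023  0.09924521] 11.164527134653415
[ 0.00029055 -0.02600846 -0.00524233]
[ 0.00049103  0.02769352 -0.00515539]
```

```bash
python3 -m inch '-.002 -.014 0 0 0 0 1;-.002 -.014 0 0 0 0 1;-.002 -.014 0.01 0 0 0 1;0 0 .02 0 0 0 1;0 0 .02 0 0 0 1;0 0 .01 0 0 0 1;0 0 0 0 0 0 1;0 0 0 0 0 0 1;0 0 0 0 0 0 1'
python3 - <<'E'
from h import *
i=camera_info("wrist"); s=state(); T=rot(s['tool_rot']);print(s['tool_pos'],T.T@(np.array([.6202,.0114,.043])-s['tool_pos']),s['gripper_width'])
a=grab_frame("wrist");cv2.imwrite("pics/w5.png",cv2.resize(a[200:420,200:430],None,fx=2.7,fy=2.7,interpolation=cv2.INTER_CUBIC))
b=grab_frame("scene");cv2.imwrite("pics/s5.png",cv2.resize(b[240:380,180:360],None,fx=4,fy=4,interpolation=cv2.INTER_CUBIC))
np.savez("w5.npz",**i)
E
```

```text
time: 6.53
tool_pos: [0.6221, 0.0113, 0.0775]
tool_rot: [-0.0, 0.773, -0.635, 0.001]
contact_force: [-0.4, 0.7, -0.3]
gripper_width: 0.14
[0.62209734 0.01129372 0.07754292] [-0.00049162  0.00189925  0.03453948] 0.1396834989118984
```

View pics/w5.png

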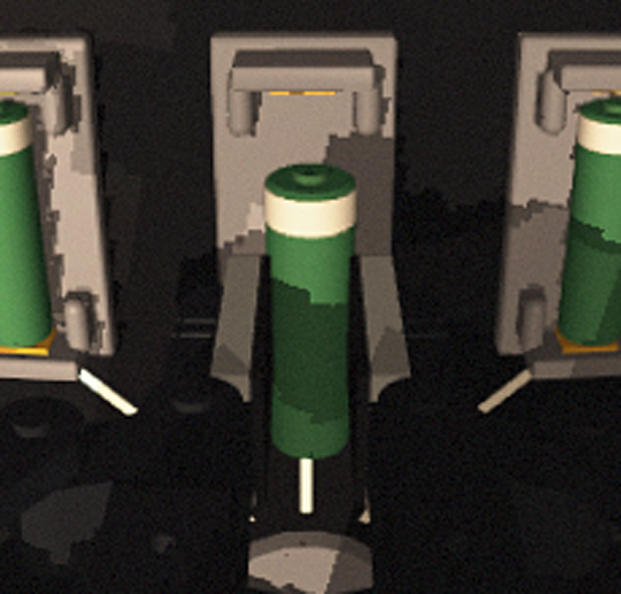

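View pics/s5.png

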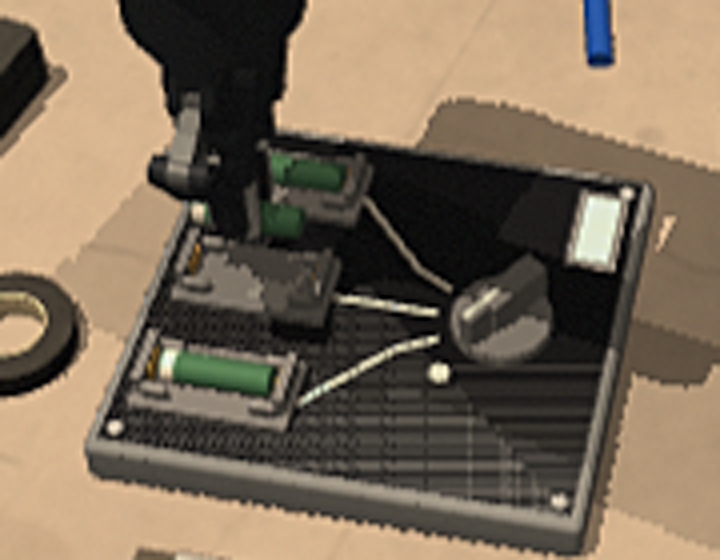

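Run:
```python
from m import *
i=dict(np.load("w5.npz"));s=state();T=rot(s['tool_rot']);t=s['tool_pos']
c=lambda x,y:mp((x,y),2.7,(200,200))
for n,p,z in [("TL",(211,36),.036),("TR",(396,36),.036),("line",(305,485),.03),("line top",(306,462),.03)]: 
    print(n,T.T@(onz(i,*c(*p),z,True)-t))
for n,p,z in [("cell L",(272,260),t[2]+.001),("cell R",(354,260),t[2]+.001),("bL",(276,430),t[2]),("bR",(348,430),t[2]),("end tip",(311,175),t[2]),("rear bot",(310,457),t[2]-.006)]:
    print(n,T.T@(onz(i,*c(*p),z,True)-t))
```

```text
TL [-0.01850594 -0.03376408  0.04219453]
TR [ 0.01686129 -0.03375679  0.04222394]
line [-0.00077365  0.07978534  0.04789362]
line top [-0.00051597  0.07241383  0.04791433]
cell L [-0.0055834  -0.00840304 -0.00098129]
cell R [ 0.00745418 -0.00839942 -0.00097045]
bL [-5.51242848e-03  2.61803235e-02 -7.73741625e-05]
bR [ 7.14441027e-03  2.61867592e-02 -6.68595818e-05]
end tip [ 6.08862297e-04 -2.26568919e-02  6.34977256e-05]
rear bot [0.00046247 0.03713069 0.00589718]
```

```bash
python3 -m inch '-.0013 .001 .01 0 0 0 1;0 0 .01 0 0 0 1;0 0 .005 0 0 0 1;0 0 0 0 0 0 1;0 0 0 0 0 0 1;0 0 0 0 0 0 1'
```

```text
time: 7.13
tool_pos: [0.6201, 0.0125, 0.0512]
tool_rot: [0.0, 0.773, -0.635, -0.0]
contact_force: [-0.6, -0.3, 0.9]
gripper_width: 0.143
```

Run:
```python
from h import *
s=state();print(s['tool_pos'])
a=grab_frame("wrist");cv2.imwrite("pics/w6.png",cv2.resize(a[230:400,230:400],None,fx=3.5,fy=3.5,interpolation=cv2.INTER_CUBIC))
```

```text
[0.62014546 0.01251339 0.05119296]
```

View pics/w6.png

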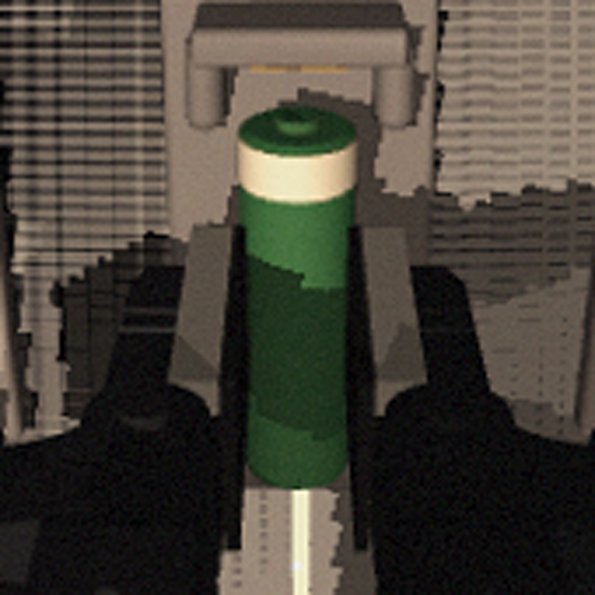

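Run:
```python
from m import *
i=camera_info("wrist")
s=state();T=rot(s['tool_rot']);t=s['tool_pos']
M=R.from_euler('z',np.radians(11.3)).as_matrix();C=np.array([.6202,.0114,.03])
f=lambda p:((proj(i,p,True)-[230,230]+.5)*3.5-.5).round(0)
for p in [(-.029,.0,.019),(-.029,.0,.006),(-.036,0,0),(-.033,.012,.019),(.029,0,.019),(.029,0,.006)]: print("cr",p,f(M@np.array(p)+C))
for y in (-.025,.025):
  for dz in (-.007,.0,.007): print("cell",y,dz,f(t+T@np.array([0,y,dz])))
```

```text
cr (-0.029, 0.0, 0.019) [300. 459.]
cr (-0.029, 0.0, 0.006) [300. 407.]
cr (-0.036, 0, 0) [300. 421.]
cr (-0.033, 0.012, 0.019) [215. 481.]
cr (0.029, 0, 0.019) [300.  69.]
cr (0.029, 0, 0.006) [300.  34.]
cell -0.025 -0.007 [292. 128.]
cell -0.025 0.0 [292. 105.]
cell -0.025 0.007 [293.  84.]
cell 0.025 -0.007 [293. 477.]
cell 0.025 0.0 [293. 445.]
cell 0.025 0.007 [293. 416.]
```

Lengthwise the rear gap is about 1.6 mm and the front gap about 7 mm, so I'll shift 2.5 mm forward and then lower.

```bash
python3 -m inch '0 -.0026 0 0 0 0 1;0 0 0 0 0 0 1;0 0 .003 0 0 0 1;0 0 .003 0 0 0 1;0 0 0 0 0 0 1;0 0 0 0 0 0 1'; python3 -m inch '0 0 .0015 0 0 0 1;0 0 0 0 0 0 1;0 0 0 0 0 0 1;0 0 0 0 0 0 1'
```

```text
time: 7.68
tool_pos: [0.6222, 0.0131, 0.0447]
tool_rot: [0.0, 0.773, -0.635, -0.0]
contact_force: [0.0, -0.2, -0.3]
gripper_width: 0.139
time: 8.02
tool_pos: [0.6228, 0.013, 0.0439]
tool_rot: [-0.0, 0.773, -0.635, 0.0]
contact_force: [-0.4, 0.5, -0.8]
gripper_width: 0.145
```

```bash
python3 -m inch '0 0 .0015 0 0 0 1;0 0 0 0 0 0 1;0 0 0 0 0 0 1;0 0 0 0 0 0 1'; python3 -m inch '0 0 .001 0 0 0 1;0 0 0 0 0 0 1;0 0 0 0 0 0 1'
```

```text
time: 8.35
tool_pos: [0.6231, 0.0129, 0.0428]
tool_rot: [-0.0, 0.773, -0.635, 0.0]
contact_force: [-0.2, 0.0, 2.8]
gripper_width: 0.139
time: 8.6
tool_pos: [0.6231, 0.013, 0.0428]
tool_rot: [-0.0, 0.773, -0.635, 0.0]
contact_force: [-4.2, 0.6, 8.5]
gripper_width: 0.139
```

It touched at z = 0.0428, as predicted. Now I'll release it.

```bash
python3 -m inch '0 0 -.001 0 0 0 1;0 0 0 0 0 0 .8;0 0 0 0 0 0 .62;0 0 0 0 0 0 .62;0 0 0 0 0 0 .62;0 0 0 0 0 0 .62'; python3 -m inch '0 0 -.01 0 0 0 .62;0 0 -.02 0 0 0 .62;0 0 -.03 0 0 0 .62;0 0 -.03 0 0 0 .62;0 0.03 0 0 0 0 .62;0 0.03 0 0 0 0 .62;0 0 0 0 0 0 .62;0 0 0 0 0 0 .62'
python3 - <<'E'
from h import *
i=camera_info("wrist"); s=state(); print(s['tool_pos'],rot(s['tool_rot']).round(3))
a=grab_frame("wrist");cv2.imwrite("pics/w7.png",a)
np.savez("w7.npz",**i)
cv2.imwrite("pics/s7.png",cv2.resize(grab_frame("side")[170:255,200:350],None,fx=5,fy=5,interpolation=cv2.INTER_CUBIC))
E
```

```text
time: 9.1
tool_pos: [0.6225, 0.013, 0.0419]
tool_rot: [0.0, 0.773, -0.635, -0.0]
contact_force: [0.8, 0.8, 0.9]
gripper_width: 0.381
time: 9.77
tool_pos: [0.5628, 0.0013, 0.1325]
tool_rot: [-0.0, 0.773, -0.635, 0.0]
contact_force: [0.5, 1.3, 0.7]
gripper_width: 0.379
[0.56275395 0.0013069  0.13254426] [[ 0.194 -0.981  0.   ]
 [-0.981 -0.194  0.   ]
 [-0.    -0.    -1.   ]]
```

View pics/w7.png

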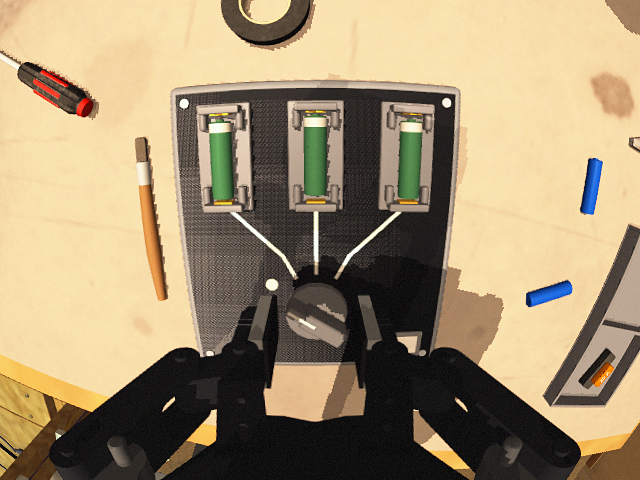

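View pics/s7.png

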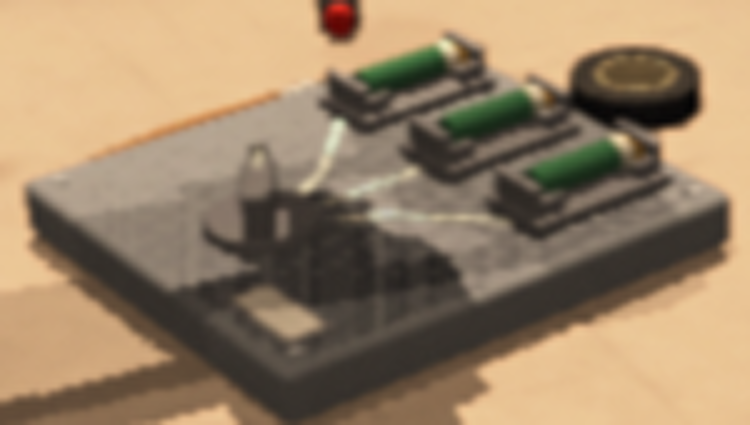

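The cell lies flat in the middle cradle, level with its neighbours. The pointer is still on off, with the knob at wrist (316,313). Next I'll refine the knob axis.

Run:
```python
from m import *
a=cv2.imread("pics/w7.png")
cv2.imwrite("pics/c7.png",cv2.resize(a[95:225,255:375],None,fx=4.6,fy=4.6,interpolation=cv2.INTER_CUBIC))
cv2.imwrite("pics/c8.png",cv2.resize(a[265:365,260:375],None,fx=5,fy=5,interpolation=cv2.INTER_CUBIC))
i=dict(np.load("w7.npz"))
M=R.from_euler('z',np.radians(11.25)).as_matrix();t=np.array([.5617,-.0012,0])
ax=M@[-.055,0,.036]+t;print(ax)
f=lambda p:((proj(i,p,True)-[260,265]+.5)*5-.5).round(0)
print(f(ax),[f(ax+M@[.024*np.cos(q),.024*np.sin(q),0]) for q in np.radians([0,90,180,270])])
D=R.from_euler('z',np.radians(56)).as_matrix()
print([f(ax+[0,0,.02]+M@D@[x,y,0]) for x,y in((.024,0),(-.023,.0065),(-.023,-.0065),(0,0))])
```

```text
[ 0.50775681 -0.01192997  0.036     ]
[286. 242.] [array([287.,  97.]), array([125., 242.]), array([286., 376.]), array([448., 241.])]
[array([141., 230.]), array([394., 419.]), array([448., 357.]), array([287., 314.])]
```

View pics/c8.png

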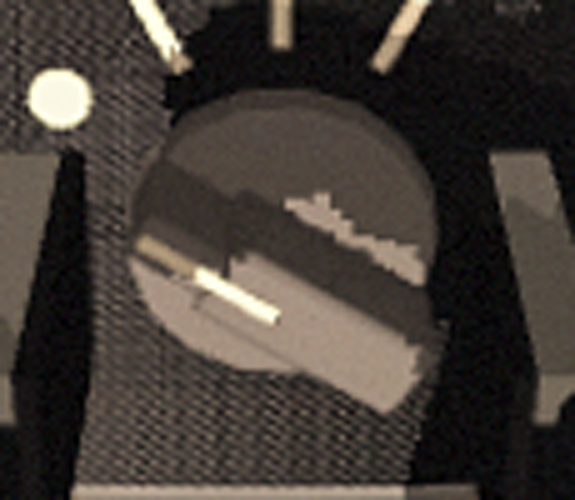

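View pics/c7.png

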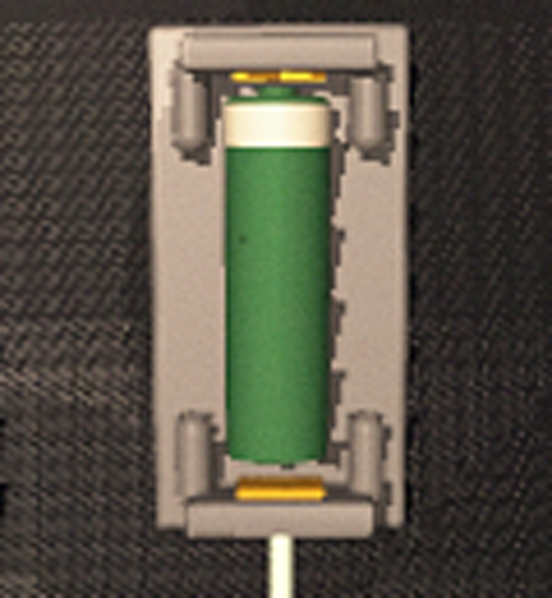

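The cell sits between all four guides with gaps at both ends. The knob axis matches the prediction to about 1.5 mm. Next I'll align over the knob.

```bash
python3 -m inch '.0008 .0285 0 0 0 0 .62;.0008 .0285 0 0 0 0 .62;0 0 0 0 0 -.1 .62;0 0 0 0 0 -.12 .62;0 0 0 0 0 -.12 .62;0 0 0 0 0 -.12 .62;0 0 0 0 0 -.12 .62;0 0 0 0 0 -.12 .62;0 0 0 0 0 -.12 .62;0 0 0 0 0 -.1 .62'; python3 -m inch '0 0 .01 0 0 -.059 .62;0 0 .02 0 0 0 .62;0 0 .015 0 0 0 .62;0 0 0 0 0 0 .62;0 0 0 0 0 0 .62'
python3 - <<'E'
from m import *
i=camera_info("wrist"); s=state(); T=rot(s['tool_rot']);print(s['tool_pos'],T.round(3),s['joint_pos'].round(2))
a=grab_frame("wrist");cv2.imwrite("pics/w9.png",cv2.resize(a[210:450,180:450],None,fx=2.5,fy=2.5,interpolation=cv2.INTER_CUBIC))
np.savez("w9.npz",**i)
print(np.degrees(np.arctan2(-T[1,1],-T[0,1])))
E
```

```text
time: 10.7
tool_pos: [0.5096, -0.0113, 0.133]
tool_rot: [-0.0, 0.975, -0.223, 0.0]
contact_force: [-0.4, -0.1, 0.0]
gripper_width: 0.38
time: 11.12
tool_pos: [0.5085, -0.0112, 0.0869]
tool_rot: [-0.0, 0.98, -0.197, -0.001]
contact_force: [0.7, -0.3, 0.3]
gripper_width: 0.383
[ 0.50850199 -0.01118536  0.08692457] [[ 0.923 -0.386 -0.002]
 [-0.386 -0.923  0.   ]
 [-0.002  0.    -1.   ]] [-0.17 -0.09  2.    0.    1.23  0.23]
67.32333289125795
```

View pics/w9.png

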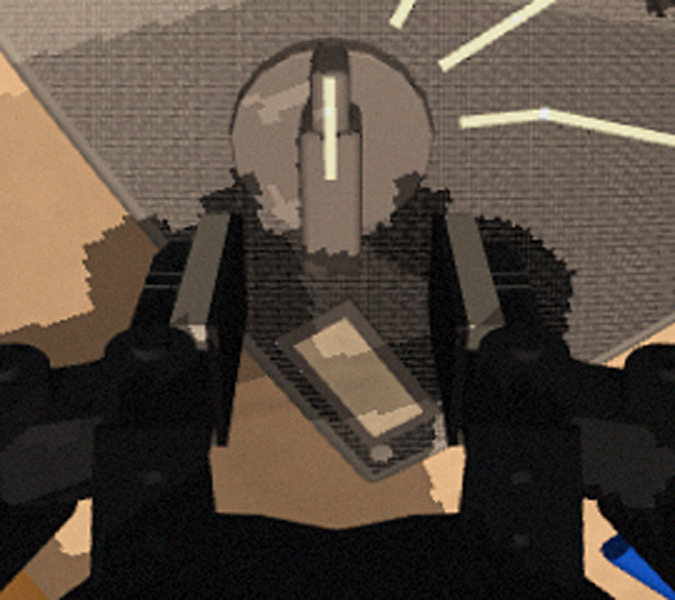

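Run:
```python
from m import *
i=dict(np.load("w9.npz"));s=state();T=rot(s['tool_rot']);t=s['tool_pos']
c=lambda x,y:mp((x,y),2.5,(180,210))
for n,p,z in [("skirtL",(231,140),.036),("skirtR",(434,140),.036),("skirt top",(331,38),.036),("line far",(329,77),.056),("line near",(331,180),.056),("bar back",(331,252),.056),("bar L",(302,220),.056),("bar R",(361,220),.056)]:
    print(n,(T.T@(onz(i,*c(*p),z,True)-t)).round(4))
```

```text
skirtL [-0.0245 -0.0001  0.052 ]
skirtR [ 0.0218 -0.0002  0.052 ]
skirt top [-0.0016 -0.0243  0.052 ]
line far [-0.0018 -0.0221  0.032 ]
line near [-0.0015  0.0004  0.032 ]
bar back [-0.0015  0.0176  0.032 ]
bar L [-0.0076  0.0098  0.032 ]
bar R [0.0048 0.0098 0.032 ]
```

```bash
python3 -m inch '-.0014 0 .01 0 0 0 .62;0 0 .015 0 0 0 .62;0 0 .01 0 0 0 .62;0 0 .006 0 0 0 .62;0 0 0 0 0 0 .62;0 0 0 0 0 0 .62'
```

```text
time: 11.67
tool_pos: [0.5069, -0.0108, 0.0462]
tool_rot: [0.0, 0.98, -0.197, -0.0]
contact_force: [-0.1, 0.6, 0.1]
gripper_width: 0.381
```

```bash
python3 -m inch '0 0 0 0 0 0 .75;0 0 0 0 0 0 .9;0 0 0 0 0 0 1;0 0 0 0 0 0 1;0 0 0 0 0 0 1;0 0 0 0 0 0 1'
```

```text
time: 12.17
tool_pos: [0.5073, -0.0107, 0.0474]
tool_rot: [-0.0, 0.98, -0.197, 0.0]
contact_force: [-3.4, 0.7, 5.9]
gripper_width: 0.126
```

```bash
python3 -m inch '0 0 -.001 0 0 .05 1;0 0 0 0 0 .1 1;0 0 0 0 0 .1 1;0 0 0 0 0 .1 1;0 0 0 0 0 .1 1;0 0 0 0 0 0 1'; python3 -m inch '0 0 0 0 0 .1 1;0 0 0 0 0 .1 1;0 0 0 0 0 .1 1;0 0 0 0 0 .1 1;0 0 0 0 0 .1 1;0 0 0 0 0 .027 1;0 0 0 0 0 0 1;0 0 0 0 0 0 1'
python3 - <<'E'
from m import *
s=state();T=rot(s['tool_rot']);print(np.degrees(np.arctan2(-T[1,1],-T[0,1])),s['contact_force'],s['ft_torque'])
E
```

```text
time: 12.67
tool_pos: [0.5072, -0.0107, 0.0475]
tool_rot: [-0.0, 0.912, -0.411, 0.0]
contact_force: [-0.2, 0.4, -0.1]
gripper_width: 0.127
time: 13.33
tool_pos: [0.5072, -0.0107, 0.0474]
tool_rot: [-0.0, 0.774, -0.633, 0.0]
contact_force: [0.3, 0.4, 0.6]
gripper_width: 0.131
11.476833556636194 [0.28071735 0.41018379 0.56888417] [ 0.11844754 -0.0312494   0.0138363 ]
```

```bash
python3 -m inch '0 0 0 0 0 0 .8;0 0 0 0 0 0 .62;0 0 0 0 0 0 .62;0 0 0 0 0 0 .62;0 0 -.01 0 0 0 .62;0 0 -.03 0 0 0 .62;0 0 -.03 0 0 0 .62;0 0 -.03 0 0 0 .62;0 0.02 -.03 0 0 0 .62'; python3 -m inch '0 .03 -.02 0 0 0 .62;0 .03 0 0 0 0 .62;0 0 0 0 0 0 .62;0 0 0 0 0 0 .62;0 0 0 0 0 0 .62'
python3 - <<'E'
from h import *
i=camera_info("wrist")
a=grab_frame("wrist");cv2.imwrite("pics/w10.png",a);np.savez("w10.npz",**i)
b=grab_frame("side"); cv2.imwrite("pics/side10.png",b)
b=grab_frame("scene");cv2.imwrite("pics/s10.png",cv2.resize(b[255:385,195:355],None,fx=4.6,fy=4.6,interpolation=cv2.INTER_CUBIC))
E
```

```text
time: 14.08
tool_pos: [0.4889, -0.0146, 0.1801]
tool_rot: [-0.001, 0.774, -0.633, 0.001]
contact_force: [0.4, -0.5, -0.0]
gripper_width: 0.38
time: 14.5
tool_pos: [0.4288, -0.0265, 0.1978]
tool_rot: [-0.0, 0.773, -0.634, 0.001]
contact_force: [0.2, 1.3, -0.3]
gripper_width: 0.383
```

View pics/w10.png

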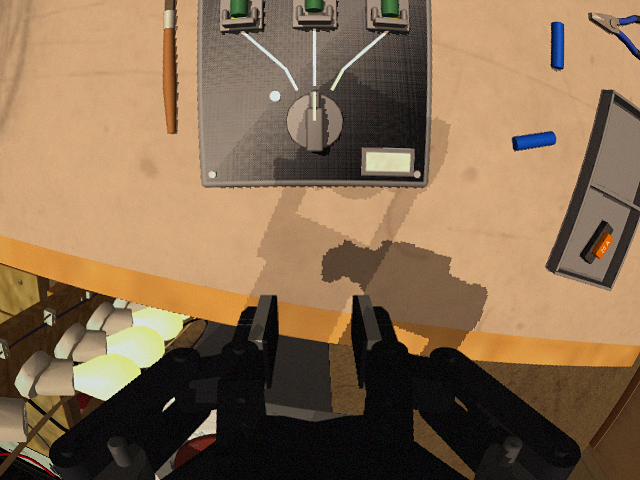

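View pics/side10.png

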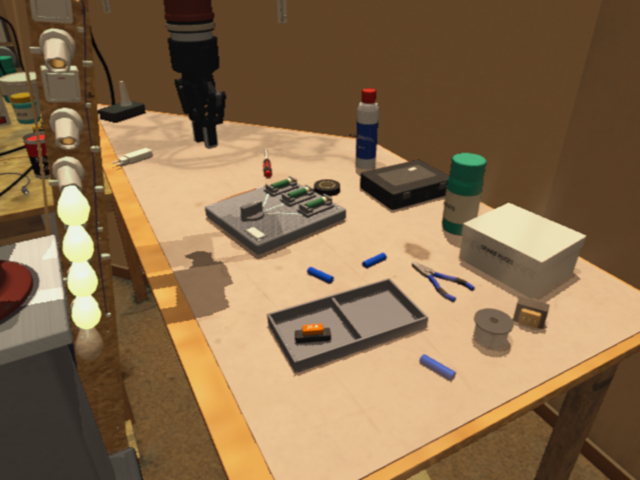

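View pics/s10.png

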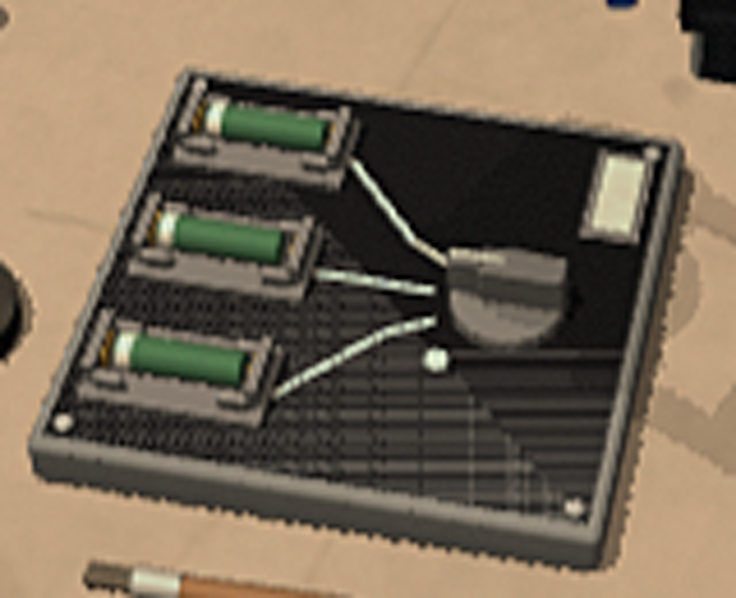

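The wrist view shows the pointer at (315,100) in line with the middle line at (314,60). All three cells lie flat, the fuse hasn't moved, and the arm is clear of everything. Handing in.

Run:
```python
from plant import *
print(job_done())
```

```text
the job is handed in; nothing more can be done
None
```

The job is done and handed in, at about 14.7 s on the robot's clock. I took the loose green cell from the tray and laid it in the empty middle cradle. I then gripped the selector and turned it 56° clockwise from off to the middle mark.

**Last checks:**
- **Cell:** a close crop taken just after release showed it lying flat between all four guides, with gaps at both ends. The final scene view agreed.
- **Selector:** the pointer stayed in line with the middle line after I let go. The click itself was only judged from the pictures.
- **Other things:** the two other cells and the fuse holder looked unmoved, and the arm was clear at z = 0.20 m.
- **Forces:** the highest force shown at the end of any move was about 9.5 N.

**One disagreement:** when the gripper closed on the cell in the tray, the tool was pushed up about 3 mm with 5.8 N. I took the raised height as the true grasp height. Contact in the cradle then came exactly where that predicted.

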